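# Key a coupling half onto its fitting stand

### The job

On the fitting stand, turn the loose aluminium coupling disc by pushing one of its raised lugs round with a fingertip until the notch in its rim stands over the stand's yellow key, then press the disc down until it is fully home on the key, and move clear. Only push and press it: do not lift the disc or force it down on the key while the notch is elsewhere, and leave the other parts on the counter where they lie.

Things in the scene. Friction and masses are not known exactly. Their poses are not given: they have to be found in the camera images.
- stand: Fitting stand, fixed: dark round foot 156 mm across, 12 mm high, blue pedestal 90 mm across, 59 mm high. Origin: centre of the foot's underside, on the disc's vertical turning axis; z up; x points to the yellow key. It does not move in a run.
- key_top (a point): Point on the ridge of the stand's yellow key, 52 mm from the axis, 72 mm above the counter. The key is a radial fin 10 mm wide with a rounded top, from 46 to 75 mm from the axis; its outer 15 mm shows beyond the disc's rim whatever way the disc is turned.
- coupling: Aluminium disc 120 mm across, 14 mm thick, about 0.45 kg, turning either way without limit about the stand's axis. Origin: centre of its underside (74 mm above the counter at first, 60 mm when home); z up; x points to the notch. About 1.5 N at a lug turns it; it stays where left. Pressed with the notch off the key it goes down 2 to 5 mm and stops on the key.
- hub (a point): Middle of the top of the dark round hub in the centre of the disc's upper face; the hub is 36 mm across and 10 mm proud of the face. Top 98 mm above the counter at first, 84 mm when home. A good place to press.
- lug (a point): Middle of the top of the lug that stands 60 degrees anticlockwise (from above) from the notch. Three equal dark lugs rise from the disc's face, at 60, 180 and 300 degrees from the notch; each is 22 mm tall (top 110 mm above the counter at first), 14 mm wide along the turn, and reaches from 31 to 55 mm from the axis.
- notch (a point): Middle of the notch at the level of the disc's upper face, 52 mm from the axis. The notch is 17 mm wide, open to the rim, and reaches in to 41 mm from the axis; a red stripe on the face points at it. At first it is 0.6 rad to half a turn away from the key, on either side. Within about 3 mm of the key sideways, the key enters freely.
- sleeve (a joint): How far the disc is pressed down, in m: 0 at the start, 0.014 fully home on its stop, negative if pulled up. It slides stiffly (about 7 to 9 N to press it down), does not sink by itself and stays where it is left.
- spider: Orange star-shaped coupling insert, about 62 mm across and 14 mm high, lying loose near the stand; leave it. Origin: centre of its underside.
- nut: Steel hexagon nut, 42 mm across corners, 19 mm high, lying loose near the stand; leave it. Origin: centre of its underside.
- tee: Brass tee fitting, 54 mm long, 30 mm high, lying loose near the stand; leave it. Origin: under its middle.
- bearing: Steel bearing ring, 52 mm across, 15 mm high, lying loose near the stand; leave it. Origin: centre of its underside.
- wrench: Wrench 190 mm long lying at the left of the counter; leave it. Origin: under its middle, x along it.
- carton: Cardboard carton 100 x 70 x 55 mm at the right of the counter; leave it. Origin: centre of its underside.
- oil: Small white bottle with red cap, 40 mm across, 100 mm high, at the right of the counter; leave it. Origin: centre of its underside.
There are look-alikes about, which are no part of the job. What is shaped like the stand but pink is not meant.

How it is judged (in metres and radians):
On the way:
1. the notch has been turned over the key (within 6 mm) while the disc is still up (less than 7 mm down) (horizontal distance between notch and key_top below 0.006 m and value of joint sleeve below 0.007 m).
At the end, for the whole second after the job is handed in: The disc is pressed at least 12 of its 14 mm down and stays there, with the notch on the key (middle of notch within 6 mm of the key, seen from above) (value of joint sleeve above 0.012 m and horizontal distance between notch and key_top below 0.006 m); the robot touches nothing.
It fails at once if the disc is forced down on the key (over 30 N) while the notch is more than 10 mm from it (contact force between coupling and stand above 30 N and horizontal distance between notch and key_top above 0.01 m).
It fails at once if the disc is lifted (more than 4 mm above its starting height) (value of joint sleeve below -0.004 m).
It fails at once if one of the other parts is moved or lifted by more than 30 mm (distance of any of spider, nut, tee, bearing, wrench, carton, oil from where it was at the start of the episode above 0.03 m).
It also fails if it takes over 48 s, if anything falls off the work surface, if the arm or the gripper's body presses on something with over 40 N, if the wrist force passes 120 N, or if a joint passes its speed limit or range.

### The arm

A 6-joint arm with a two-finger parallel gripper is mounted at the origin on the work surface. World frame = base frame: x ahead of the robot, y to its left, z up, the work surface at z = 0. Lengths are in mm, angles in rad, forces in N, time in s.
With the tool pointing down it reaches from about 250 to 850 mm from the base axis. Payload 12.5 kg.
Tool frame: the origin (TCP) lies at the centre of the arm's flange, where the gripper is bolted on; the fingertips stand 186 mm ahead of it and the grasp point (between the pads) lies 167 mm ahead of it; z points along the fingers, y is the line along which they close (so a half turn about z gives the same grasp; the last joint's range is limited). The gripper opens to 93 mm and grips with 3 to 60 N. Pads are 15 mm wide; open, the fingers measure 128 mm over their backs; the gripper's body (75 mm by 188 mm) begins 65 mm behind the grasp point.
Start: joints at [-1.373, 0.351, 1.652, -0, 1.139, -0.085], TCP at [153.495, -528.134, 404.733] pointing down, gripper open.
Joint ranges: [-2.75, 2.75], [-0.79, 2.1], [0.01, 2.65], [-1.57, 4.71], [0.07, 3.14], [-2.87, 2.87]. Speed limits (rad/s): [2.22, 2.22, 2.79, 3.14, 3.14, 3.14].

### API

Orientations are given as a unit quaternion [x, y, z, w].
In Python, from bench import bot gives the robot as it stands.
- The arm moves only by the tool apply_moves, never from a script. Its argument "rows" is a list of rows, each a list of 3 entries, a list of its own where there are three numbers: the shift along the world's x, y, z in m, then the turn about the world's z in rad, then the opening in per cent of the stroke, from 0 (shut) to 100 (fully open). In form: [[[tx, ty, tz], turn, hand], ...]. A call has 1 to 10 rows; each row is the pose to reach, as a shift and turn from the pose commanded when the call began; what a row does not reach only later rows make up. A row lasts 1/12 s, in which the tool goes at most 41.7 mm and 7.16 degrees, less where a joint would pass 70% of its speed; a pose out of reach is approached as far as the arm can. A call with a gripper value outside its range is refused whole. The fingers move at their own pace and stop on an object; "squeeze" is the grip in N (left out, the last holds). Time passes only in rows, so rows that repeat a pose let the fingers close. It gives the time, the measured TCP pose, the force, the opening and the grip force at its end, in the units of the state.
- bot.get_obs(): the state, without advancing time (a new reading comes with each control period).
- bot.snapshot(name): name is "scene" or "top"; returns a dict with "pixels" (420x560x3 uint8, red, green, blue), "fx", "fy", "cx", "cy" (pixels), "T" (4x4, takes a point from camera to world coordinates). Camera axes: x right, y down, z forward; pixel columns grow to the right and rows downward; lengths in mm; the calibration is good to about 2 mm. A picture is of the moment at which its call begins. There is no depth.
- bot.hand_in(): hands the job in; it is judged then, once.
The state is a dict: "clock": time; "q": joint angles; "dq": joint speeds; "joint_torque": joint torques, N m; "ee_pos": TCP position; "ee_rot": TCP orientation; "contact_force": force on the tool from outside, world axes, zero at the start; "ft_torque": the same for the moment, N m; "opening": finger opening in mm; "grasp_force": force on a finger pad.
Only numpy, scipy, OpenCV 4.12 (cv2) and the standard library are available. Lean on these libraries where they do the work, as an engineer would, in place of code of your own. Each camera call takes 0.05 s, during which the arm holds its last target. There are 200 camera calls.

## Working session

There is one attempt and no reset: what is moved stays moved. The work goes in short steps, Python scripts to look and compute and a tool call to move; the robot and the scene stay as the last step left them, time stands still between calls to the robot, and variables do not carry over. Pictures are saved under pics/ and viewed, at most 10 in all, crops included, and the job is handed in when it is done.

Besides the shell and the picture viewer there is one more tool, called as a command line: name --argument value ..., lists and objects as JSON in quotes. apply_moves: Moves the arm, as the interface text tells. Its arguments: {"type":"object","properties":{"rows":{"type":"array","items":{"type":"array"}},"squeeze":{"type":"number"}},"required":["rows"]}

```bash
mkdir -p pics; cat > h.py <<'E'
from bench import bot
import numpy as np, cv2
def snap(n,f=None):
    s=bot.snapshot(n); im=cv2.cvtColor(s["pixels"],cv2.COLOR_RGB2BGR)
    if f: cv2.imwrite("pics/"+f,im)
    return s,im
def ray(s,u,v,z):
    T=np.array(s["T"]); d=T[:3,:3]@np.array([(u-s["cx"])/s["fx"],(v-s["cy"])/s["fy"],1]); o=T[:3,3]
    return o+d*(z-o[2])/d[2]
def proj(s,p):
    T=np.array(s["T"]); c=T[:3,:3].T@(np.array(p,float)-T[:3,3]); return s["fx"]*c[0]/c[2]+s["cx"],s["fy"]*c[1]/c[2]+s["cy"]
E
python3 - <<'E'
from h import *
for n in("scene","top"):
    s,im=snap(n,n+"0.png"); print(n,np.round(s["T"],3).tolist(),s["fx"])
o=bot.get_obs(); print(o)
E
```

```text
scene [[-0.808, 0.484, -0.337, 949.613], [0.59, 0.662, -0.462, 600.411], [-0.001, -0.572, -0.82, 1114.374], [0.0, 0.0, 0.0, 1.0]] 475.3891822866913
top [[-0.026, -0.998, 0.052, 457.765], [-1.0, 0.026, -0.009, -5.678], [0.007, -0.052, -0.999, 1244.423], [0.0, 0.0, 0.0, 1.0]] 406.14212782298364
{'clock': 0.1, 'q': array([-1.37257382e+00,  3.51169070e-01,  1.65235501e+00,  8.82363216e-06,
        1.13912482e+00, -8.45967642e-02]), 'dq': array([ 4.17062845e-04, -7.96746947e-04, -1.62482516e-03,  7.54429187e-05,
       -7.69759683e-04, -1.43892499e-03]), 'joint_torque': array([-3.55571656e-04, -4.98028708e+01, -2.85702753e+01,  7.00192829e-02,
        2.38696765e-02, -6.59695547e-05]), 'ee_pos': array([ 153.48859545, -528.0245881 ,  404.26437613]), 'ee_rot': array([ 9.90018430e-01,  1.40936969e-01, -2.59883170e-05, -5.27497386e-04]), 'contact_force': array([ 0.25275627,  0.06889417, -0.12244635]), 'ft_torque': array([-0.00637904, -0.02808298, -0.03257921]), 'grasp_force': 0.0, 'opening': 92.98402842875839}
```

View pics/top0.png

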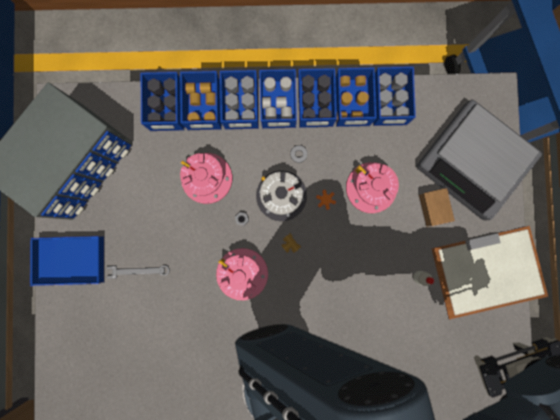

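View pics/scene0.png

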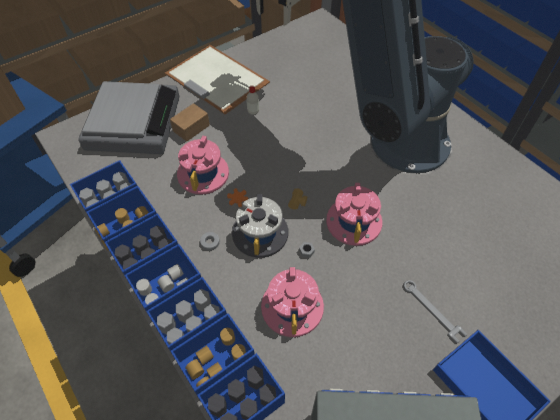

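The candidates in the top view are three pink stands at (206,177), (372,187) and (241,273), and one with a dark foot and aluminium disc at (281,193). The last one fits, since pink is excluded. In the scene view it is at (260,222). I'll confirm it with an enlarged crop of both views.

```bash
python3 - <<'E'
from h import *
a=cv2.imread("pics/top0.png")[158:228,246:316]; b=cv2.imread("pics/scene0.png")[187:257,225:295]
cv2.imwrite("pics/c.png",np.hstack([cv2.resize(x,(400,400),interpolation=cv2.INTER_CUBIC) for x in(a,b)]))
s=bot.snapshot("top")
print(ray(s,281,193,88),ray(s,281,193,98))
E
```

```text
[577.29546828  -1.84477314  88.        ] [576.26184959  -1.8779192   98.        ]
```

View pics/c.png

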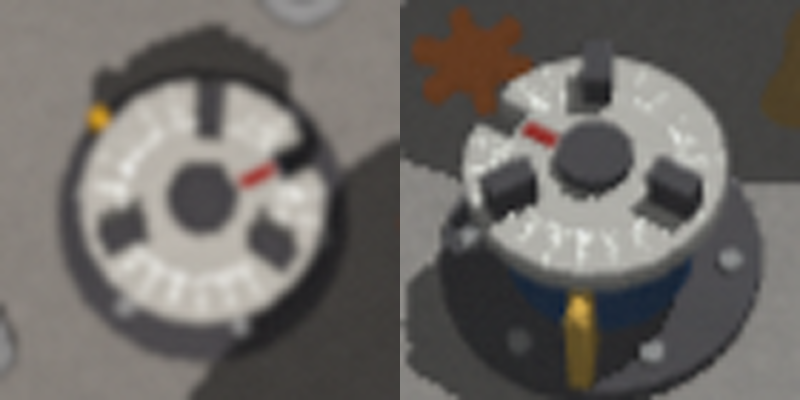

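The crop confirms it: dark foot, aluminium disc, blue pedestal. In the left panel the yellow key is at (98,117), the red stripe and notch at (258,176)/(295,158), and the lugs at (210,105), (120,230) and (270,240). Next I'll measure the centre and the angles.

```bash
cat >> h.py <<'E'
def measure(n,roi,zd=88,zk=70):
    s,im=snap(n); x0,y0,x1,y1=roi; c=im[y0:y1,x0:x1]; hsv=cv2.cvtColor(c,cv2.COLOR_BGR2HSV); H,S,V=cv2.split(hsv)
    b=((V>165)&(S<50)).astype(np.uint8); b=cv2.morphologyEx(b,cv2.MORPH_OPEN,np.ones((2,2)))
    cs=max(cv2.findContours(b,cv2.RETR_EXTERNAL,cv2.CHAIN_APPROX_NONE)[0],key=cv2.contourArea)
    hull=cv2.convexHull(cs)[:,0]; P=np.array([ray(s,u+x0,v+y0,zd)[:2] for u,v in hull],np.float32)
    cc,r=cv2.minEnclosingCircle(P)
    cen=lambda m,z:ray(s,*(np.argwhere(m).mean(0)[::-1]+[x0,y0]),z)[:2]
    yel=(H>15)&(H<30)&(S>150)&(V>120); red=((H<6)|(H>172))&(S>110)&(V>70)
    K,R=cen(yel,zk),cen(red,zd); cc=np.array(cc); a=lambda p,c:np.degrees(np.arctan2(*(p-c)[::-1]))
    print(n,"centre",cc.round(1),"r",round(r,1),"key",K.round(1),np.hypot(*(K-cc)).round(1),a(K,cc).round(1),yel.sum(),"red",R.round(1),np.hypot(*(R-cc)).round(1),a(R,cc).round(1),red.sum())
    return s
E
python3 - <<'E'
from h import *
s=measure("top",(250,162,312,225)); t=measure("scene",(232,192,290,260))
c=(577,-2)
for k in(s,t):print(proj(k,(*c,88)),proj(k,(*c,98)))
E
```

```text
top centre [574.8  -3.7] r 59.3 key [624.6  50. ] 73.2 47.2 10 red [590.1 -30. ] 30.4 -59.8 7
scene centre [606.6  33.8] r 37.7 key [626.1  53.5] 27.8 45.2 15 red [592.  -27.3] 62.9 -103.4 11
(np.float64(281.05690793623387), np.float64(193.1015498605446)) (np.float64(281.0364680864307), np.float64(192.73957594011878))
(np.float64(259.1574854437584), np.float64(213.62668182018865)) (np.float64(259.01951183705603), np.float64(211.44937340320774))
```

```bash
python3 - <<'E'
from h import *
for n,p,roi in(("top",(281.5,192.6),(250,162,312,225)),("scene",(259,214),(230,190,290,242))):
    s,im=snap(n); g=cv2.resize(im,None,fx=6,fy=6,interpolation=cv2.INTER_CUBIC); V=cv2.cvtColor(g,cv2.COLOR_BGR2HSV)[...,2]
    up=lambda u:(u+.5)*6-.5; dn=lambda u:(u+.5)/6-.5
    m=(V<125).astype(np.uint8)
    k=cv2.getStructuringElement(2,(19,19)); m=cv2.morphologyEx(m,cv2.MORPH_OPEN,k)
    l,lab,st,ce=cv2.connectedComponentsWithStats(m,connectivity=4); i=lab[int(up(p[1])),int(up(p[0]))]
    print(n,"hub",dn(ce[i]),st[i]/6,ray(s,*dn(ce[i]),98),ray(s,*dn(ce[i]),95))
    x0,y0,x1,y1=[int(up(q)) for q in roi]
    for j in range(1,l):
        if x0<ce[j][0]<x1 and y0<ce[j][1]<y1: print("  dark",dn(ce[j]).round(1),st[j][4]/36,ray(s,*dn(ce[j]),105)[:2].round(1))
    b=np.zeros_like(m); b[y0:y1,x0:x1]=(cv2.cvtColor(g,cv2.COLOR_BGR2HSV)[y0:y1,x0:x1,1]<60)&(V[y0:y1,x0:x1]>150)
    b=cv2.morphologyEx(b,cv2.MORPH_CLOSE,cv2.getStructuringElement(2,(25,25)))
    cs=max(cv2.findContours(b,0,1)[0],key=cv2.contourArea); h=cv2.convexHull(cs)[:,0]
    P=np.array([ray(s,dn(u),dn(v),88)[:2] for u,v in h],np.float32); print("  disc",cv2.fitEllipse(P),cv2.minEnclosingCircle(P))
E
```

```text
top hub [280.86878731 192.10465612] [275.33333333 186.5         12.16666667  12.5        716.5       ] [578.8181984   -1.57072814  98.        ] [579.13497354  -1.55998045  95.        ]
  dark [295.1 202.4] 95834.08333333333 [547.9 -40.8]
  dark [280.9 192.1] 119.41666666666667 [578.1  -1.6]
  dark [266.9 197.6] 52.166666666666664 [563.5  38.1]
  dark [293.1 200. ] 54.333333333333336 [554.9 -35.5]
  disc ((577.8487548828125, -1.4904049634933472), (119.46903991699219, 120.66696166992188), 57.790428161621094) ((576.8956909179688, -1.625364065170288), 61.36792755126953)
scene hub [258.13929593 214.46006076] [251.33333333 208.          14.66666667  14.16666667 932.66666667] [584.25541677   4.46810257  98.        ] [583.17700228   2.70907489  95.        ]
  dark [258.1 214.5] 155.44444444444446 [586.8   8.6]
  dark [272.  220.6] 104.0 [569.1  45.1]
  disc ((580.6024169921875, 0.7474237680435181), (118.25102233886719, 119.7003173828125), 2.04984450340271) ((580.7911376953125, 0.6123782396316528), 60.17014694213867)
```

Measured centre is about (578.5, −1.3), with the disc radius at 60 mm as it should be. The key is at about 48.5° (r about 69) and the notch at about −66.5°, so it needs about +115° anticlockwise. I'll push the 180° lug, now at about 113.5°. First the fingers close and I go above the starting place.

apply_moves --rows '[[[0.43,0.576,0],0.127,0],[[0.43,0.576,0],0.127,0],[[0.43,0.576,0],0.127,0],[[0.43,0.576,0],0.127,0],[[0.43,0.576,0],0.127,0],[[0.43,0.576,0],0.127,0],[[0.43,0.576,0],0.127,0],[[0.43,0.576,0],0.127,0],[[0.43,0.576,0],0.127,0],[[0.43,0.576,0],0.127,0]]'

```text
clock: 1.18
ee_pos: [403.5, -192.3, 405.0]
ee_rot: [0.979, 0.203, 0.0, 0.0]
contact_force: [-0.2, -0.9, 0.6]
opening: 30.6
grasp_force: 0.0
```

apply_moves --rows '[[[0.18,0.241,0],0,0],[[0.18,0.241,0],0,0],[[0.18,0.241,0],0,0],[[0.18,0.241,0],0,0],[[0.18,0.241,0],0,0],[[0.18,0.241,0],0,0],[[0.18,0.241,0],0,0],[[0.18,0.241,0],0,0],[[0.18,0.241,0],0,0],[[0.18,0.241,0],0,0]]'

```text
clock: 2.02
ee_pos: [582.5, 46.7, 404.3]
ee_rot: [0.979, 0.204, -0.0, 0.0]
contact_force: [-0.9, 0.3, -0.3]
opening: 0.7
grasp_force: 0.0
```

apply_moves --rows '[[[0.001,0.001,-0.04],0,0],[[0.001,0.001,-0.08],0,0],[[0.001,0.001,-0.09],0,0],[[0.001,0.001,-0.09],0,0],[[0.001,0.001,-0.09],0,0]]'

```text
clock: 2.43
ee_pos: [583.9, 46.9, 316.0]
ee_rot: [0.979, 0.203, 0.0, 0.0]
contact_force: [0.4, -0.4, 1.3]
opening: 0.3
grasp_force: 0.0
```

```bash
python3 - <<'E'
from h import *
o=[]
for n in("top","scene"):
    s,im=snap(n); u,v=map(int,proj(s,(578,-1,95))); c=im[v-50:v+50,u-50:u+50]; o.append(cv2.resize(c,(400,400),interpolation=2))
    print(n,u,v)
cv2.imwrite("pics/d.png",np.hstack(o)); print(bot.get_obs()["ee_pos"])
E
```

```text
top 280 192
scene 258 212
[584.25025888  47.2824164  317.17868683]
```

View pics/d.png

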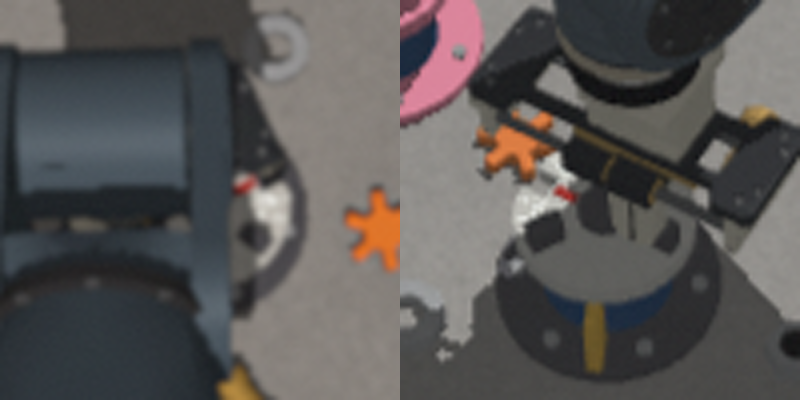

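The scene crop shows the closed fingers at about (620,220), in the gap between the hub (595,210), the target lug (668,232) and the near lug (545,230), as planned. Descending.

apply_moves --rows '[[[0,0,-0.012],0,0],[[0,0,-0.024],0,0],[[0,0,-0.033],0,0],[[0,0,-0.033],0,0],[[0,0,-0.033],0,0]]'

```text
clock: 2.95
ee_pos: [583.6, 47.8, 281.0]
ee_rot: [0.979, 0.204, -0.001, -0.0]
contact_force: [-0.5, -0.0, 0.4]
opening: 0.4
grasp_force: 0.0
```

```bash
cat >> h.py <<'E'
def arc(cmd,a0,angs,C=(578.5,-1.3),off=14.5,r=43):
    for a in angs:
        t=np.radians(a); p=np.array(C)+r*np.array([np.cos(t),np.sin(t)])+off*np.array([np.sin(t),-np.cos(t)])
        print(a,((p-cmd)/1000).round(4),round(np.radians(a-a0),3))
E
python3 - <<'E'
from h import *
arc((583.7,47.8),113.5,[113.5,118.5,124.5,130.5,136.5,142.5,148.5,154.5,160.5,166.5])
print()
arc((0,0),113.5,[166.5,172.5,178.5,184.5,190.5,196.5,202.5,208.5,214.5])
E
```

```text
113.5 [-0.009  -0.0039] 0.0
118.5 [-0.013  -0.0044] 0.087
124.5 [-0.0176 -0.0054] 0.192
130.5 [-0.0221 -0.007 ] 0.297
136.5 [-0.0264 -0.009 ] 0.401
142.5 [-0.0305 -0.0114] 0.506
148.5 [-0.0343 -0.0143] 0.611
154.5 [-0.0378 -0.0175] 0.716
160.5 [-0.0409 -0.0211] 0.82
166.5 [-0.0436 -0.025 ] 0.925

166.5 [0.5401 0.0228] 0.925
172.5 [0.5378 0.0187] 1.03
178.5 [0.5359 0.0143] 1.134
184.5 [0.5345 0.0098] 1.239
190.5 [0.5336 0.0051] 1.344
196.5 [5.332e-01 4.000e-04] 1.449
202.5 [ 0.5332 -0.0044] 1.553
208.5 [ 0.5338 -0.0091] 1.658
214.5 [ 0.5348 -0.0137] 1.763
```

apply_moves --rows '[[[-0.009,-0.004,0],0,0],[[-0.013,-0.0045,0],0.087,0],[[-0.0176,-0.0055,0],0.192,0],[[-0.022,-0.007,0],0.297,0],[[-0.0264,-0.009,0],0.401,0],[[-0.0305,-0.0115,0],0.506,0],[[-0.0343,-0.0143,0],0.611,0],[[-0.0343,-0.0143,0],0.611,0]]'

```text
clock: 3.62
ee_pos: [549.3, 33.3, 282.2]
ee_rot: [0.871, 0.491, 0.0, 0.0]
contact_force: [-0.3, 0.2, 0.8]
opening: 0.7
grasp_force: 0.2
```

```bash
python3 - <<'E'
from h import *
s,im=snap("scene"); u,v=map(int,proj(s,(578,-1,90))); c=im[v-45:v+45,u-45:u+45]; cv2.imwrite("pics/e.png",cv2.resize(c,(540,540),interpolation=2))
hsv=cv2.cvtColor(c,cv2.COLOR_BGR2HSV); H,S,V=cv2.split(hsv); m=((H<6)|(H>172))&(S>110)&(V>70)
l,lab,st,ce=cv2.connectedComponentsWithStats(m.astype(np.uint8))
for i in range(1,l):
    R=ray(s,*(ce[i]+[u-45,v-45]),88)[:2]; d=R-[578.5,-1.3]; print(st[i][4],ce[i],R,np.hypot(*d),np.degrees(np.arctan2(d[1],d[0])))
arc((549.4,33.5),148.5,[154.5,160.5,166.5,172.5,178.5,184.5,190.5,196.5,202.5,208.5,214.5,220.5])
E
```

```text
8 [33.   48.25] [607.36598279 -13.89132111] 31.49263929026648 -23.56679541878632
154.5 [-0.0035 -0.0032] 0.105
160.5 [-0.0066 -0.0068] 0.209
166.5 [-0.0093 -0.0107] 0.314
172.5 [-0.0116 -0.0148] 0.419
178.5 [-0.0135 -0.0192] 0.524
184.5 [-0.0149 -0.0237] 0.628
190.5 [-0.0158 -0.0284] 0.733
196.5 [-0.0162 -0.0331] 0.838
202.5 [-0.0162 -0.0379] 0.942
208.5 [-0.0156 -0.0426] 1.047
214.5 [-0.0146 -0.0472] 1.152
220.5 [-0.013  -0.0517] 1.257
```

View pics/e.png

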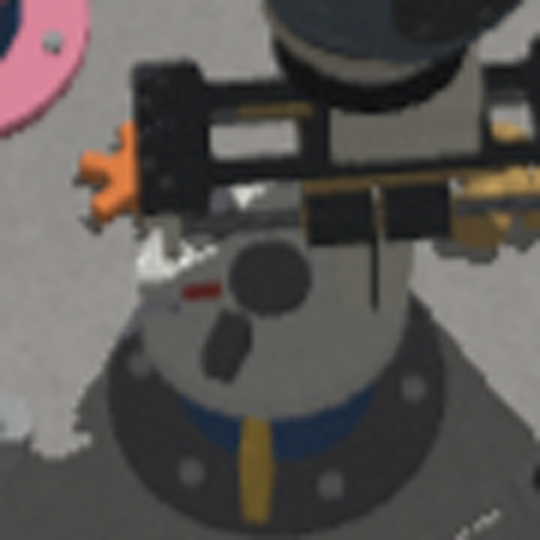

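The crop shows the disc turned with the lug: the stripe is at (200,290), about −24 to −30°, and the hub at (270,278) and key at (257,470) are clearly visible. I'll go on with the push.

apply_moves --rows '[[[-0.0035,-0.0032,0],0.105,0],[[-0.0066,-0.0068,0],0.209,0],[[-0.0093,-0.0107,0],0.314,0],[[-0.0116,-0.0148,0],0.419,0],[[-0.0135,-0.0192,0],0.524,0],[[-0.0149,-0.0237,0],0.628,0],[[-0.0158,-0.0284,0],0.733,0],[[-0.0162,-0.0331,0],0.838,0],[[-0.0162,-0.0379,0],0.942,0],[[-0.0162,-0.0379,0],0.942,0]]'

```text
clock: 4.5
ee_pos: [533.4, -4.8, 281.9]
ee_rot: [0.556, 0.831, -0.0, -0.0]
contact_force: [-1.0, -0.5, -0.4]
opening: 0.5
grasp_force: 0.2
```

```bash
cat > look.py <<'E'
from h import *
import sys
s,im=snap("scene"); u,v=map(int,proj(s,(578,-1,90))); c=im[v-45:v+45,u-45:u+45]; cv2.imwrite("pics/"+sys.argv[1],cv2.resize(c,(540,540),interpolation=2))
hsv=cv2.cvtColor(c,cv2.COLOR_BGR2HSV); H,S,V=cv2.split(hsv)
for nm,m,z in(("red",((H<6)|(H>172))&(S>110)&(V>70),88),("key",(H>15)&(H<30)&(S>110)&(V>70)&(np.arange(90)[:,None]>60),66)):
    l,lab,st,ce=cv2.connectedComponentsWithStats(m.astype(np.uint8))
    for i in range(1,l):
        if st[i][4]<4: continue
        R=ray(s,*(ce[i]+[u-45,v-45]),z)[:2]
        for C in((578.5,-1.3),(580.6,.7)):
            d=R-C; print(nm,st[i][4],ce[i].round(1),R.round(1),np.hypot(*d).round(1),np.degrees(np.arctan2(d[1],d[0])).round(1))
print(bot.get_obs()["ee_pos"])
E
python3 look.py f.png
```

```text
red 10 [38.5 55.5] [608.5  13.3] 33.4 25.9
red 10 [38.5 55.5] [608.5  13.3] 30.6 24.3
key 79 [42.1 78.1] [632.7  63.3] 84.3 50.0
key 79 [42.1 78.1] [632.7  63.3] 81.4 50.2
[533.47382737  -4.56219453 281.87874294]
```

View pics/f.png

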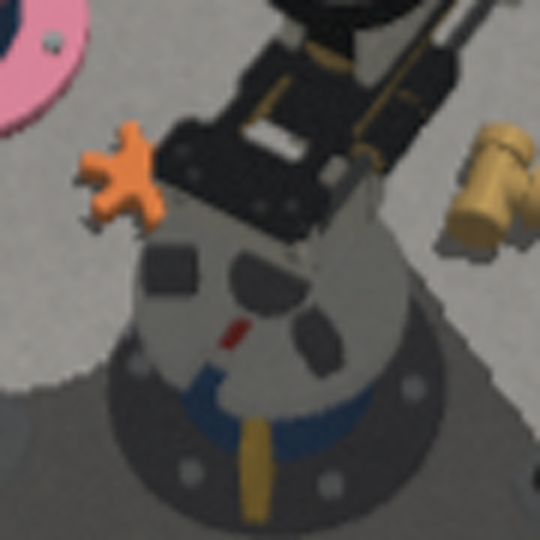

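The crop shows the stripe at (235,333), the notch at (205,385) and the key at (257,470): the notch is at about 24° and the key at about 49°. I'll push 22° more and look closely.

```bash
python3 -c "
from h import *
arc((533.2,-4.4),202.5,[208.5,214.5,220.5,224.5])"
```

```text
208.5 [ 0.0006 -0.0047] 0.105
214.5 [ 0.0016 -0.0093] 0.209
220.5 [ 0.0032 -0.0138] 0.314
224.5 [ 0.0045 -0.0167] 0.384
```

apply_moves --rows '[[[0.0006,-0.0047,0],0.105,0],[[0.0016,-0.0093,0],0.209,0],[[0.0032,-0.0138,0],0.314,0],[[0.0045,-0.0167,0],0.384,0],[[0.0045,-0.0167,0],0.384,0]]'

```text
clock: 4.97
ee_pos: [538.0, -21.2, 281.8]
ee_rot: [0.388, 0.922, -0.0, -0.0]
contact_force: [-0.3, 0.5, -0.6]
opening: 0.3
grasp_force: 0.3
```

```bash
python3 look.py g.png
```

```text
red 10 [42.8 56.3] [601.   21.9] 32.3 45.9
red 10 [42.8 56.3] [601.   21.9] 29.4 46.2
key 91 [42.2 76.8] [630.4  60.2] 80.4 49.8
key 91 [42.2 76.8] [630.4  60.2] 77.6 50.1
[537.93062426 -21.05985747 281.77807634]
```

View pics/g.png

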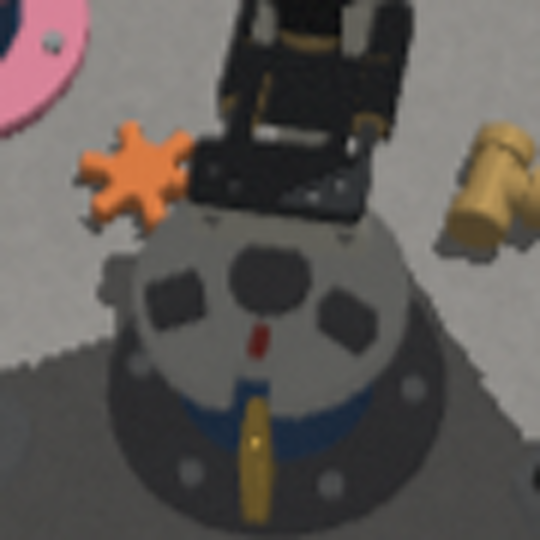

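The crop shows the notch at (254,387) almost over the key, whose ridge top is at (258,405), with the hub at (270,280). I'll compare these with the columns predicted for each angle.

```bash
python3 - <<'E'
from h import *
s=bot.snapshot("scene"); u,v=map(int,proj(s,(578,-1,90)))
f=lambda p:((np.array(proj(s,p))-[u-45,v-45]+.5)*6-.5).round(1)
for C in((578.5,-1.3),(580.6,.7)):
    print("hub",f((*C,98)))
    for a in(44,46,48,50,52):
        e=np.array([np.cos(np.radians(a)),np.sin(np.radians(a))]); g=lambda r,z:f((*(C+r*e),z))
        print(a,"stripe",g(30,88),"notch",g(50,88),"ridge r62",g(62,72),"r74 z72",g(74,70),"r75 z20",g(75,20))
E
python3 -c "
import cv2,numpy as np
c=cv2.imread('pics/g.png');h=cv2.cvtColor(c,cv2.COLOR_BGR2HSV)
for y in (380,386,392,405,415,430,460,500):
  r=h[y]; b=np.where((r[:,0]>95)&(r[:,0]<130)&(r[:,1]>90))[0]; k=np.where((r[:,0]>14)&(r[:,0]<32)&(r[:,1]>110))[0]
  b=b[(b>190)&(b<330)];k=k[(k>200)&(k<320)]
  print(y,'blue',b.min() if len(b) else 0,b.max() if len(b) else 0,'key',k.mean() if len(k) else 0)
"
```

```text
hub [270.7 265.9]
44 stripe [257.9 335.6] notch [248.6 374.2] ridge r62 [244.6 417.5] r74 z72 [239.1 443.6] r75 z20 [243.8 504.3]
46 stripe [260.3 335.9] notch [252.6 374.7] ridge r62 [249.5 418.2] r74 z72 [245.1 444.4] r75 z20 [249.7 505.1]
48 stripe [262.7 336.1] notch [256.6 375.1] ridge r62 [254.5 418.7] r74 z72 [251. 445.] r75 z20 [255.5 505.7]
50 stripe [265.1 336.3] notch [260.7 375.4] ridge r62 [259.5 419.1] r74 z72 [257.1 445.5] r75 z20 [261.4 506.1]
52 stripe [267.5 336.4] notch [264.8 375.6] ridge r62 [264.6 419.3] r74 z72 [263.1 445.7] r75 z20 [267.4 506.4]
hub [269.3 271.4]
44 stripe [256.5 341.1] notch [247.1 379.8] ridge r62 [243.1 423.2] r74 z72 [237.7 449.3] r75 z20 [242.5 509.9]
46 stripe [258.9 341.4] notch [251.2 380.4] ridge r62 [248.1 423.9] r74 z72 [243.6 450.1] r75 z20 [248.3 510.7]
48 stripe [261.3 341.7] notch [255.2 380.8] ridge r62 [253.1 424.4] r74 z72 [249.6 450.8] r75 z20 [254.2 511.3]
50 stripe [263.7 341.9] notch [259.3 381.1] ridge r62 [258.1 424.8] r74 z72 [255.7 451.2] r75 z20 [260.1 511.8]
52 stripe [266.1 342. ] notch [263.4 381.2] ridge r62 [263.2 425. ] r74 z72 [261.7 451.5] r75 z20 [266. 512.]
380 blue 0 0 key 0
386 blue 239 266 key 0
392 blue 237 267 key 0
405 blue 191 243 key 256.5
415 blue 191 329 key 257.0
430 blue 201 329 key 255.5
460 blue 0 0 key 255.0
500 blue 0 0 key 255.5
```

Notch is at about 46.5° and the key at about 49.4°. I'll push 3° more, then back off along the tangent and lift.

apply_moves --rows '[[[0.0005,-0.001,0],0.026,0],[[0.0011,-0.0021,0],0.052,0],[[0.0011,-0.0021,0],0.052,0],[[0.0011,-0.0021,0],0.052,0],[[-0.002,0.001,0],0.052,0],[[-0.005,0.004,0],0.052,0],[[-0.005,0.004,0.02],0.052,0],[[-0.005,0.004,0.04],0.052,0],[[-0.005,0.004,0.04],0.052,0]]'

```text
clock: 5.82
ee_pos: [533.3, -16.9, 324.9]
ee_rot: [0.363, 0.932, 0.001, 0.002]
contact_force: [0.8, -0.9, 0.3]
opening: 0.5
grasp_force: 0.0
```

```bash
python3 look.py i.png; python3 -c "
import cv2,numpy as np
c=cv2.imread('pics/i.png');h=cv2.cvtColor(c,cv2.COLOR_BGR2HSV)
for y in (380,386,392,405,415,430,460,500):
  r=h[y]; b=np.where((r[:,0]>95)&(r[:,0]<130)&(r[:,1]>90))[0]; k=np.where((r[:,0]>14)&(r[:,0]<32)&(r[:,1]>110))[0]
  b=b[(b>190)&(b<330)];k=k[(k>200)&(k<320)]
  print(y,'blue',b.min() if len(b) else 0,b.max() if len(b) else 0,'key',k.mean() if len(k) else 0)
"
```

```text
red 10 [43.2 56.7] [600.8  23.5] 33.4 48.0
red 10 [43.2 56.7] [600.8  23.5] 30.5 48.5
key 91 [42.2 76.8] [630.4  60.2] 80.4 49.8
key 91 [42.2 76.8] [630.4  60.2] 77.6 50.1
[532.88660175 -16.8825458  323.18467317]
380 blue 0 0 key 0
386 blue 243 271 key 0
392 blue 242 271 key 0
405 blue 191 243 key 256.5
415 blue 191 329 key 257.0
430 blue 201 329 key 255.5
460 blue 0 0 key 255.0
500 blue 0 0 key 255.5
```

View pics/i.png

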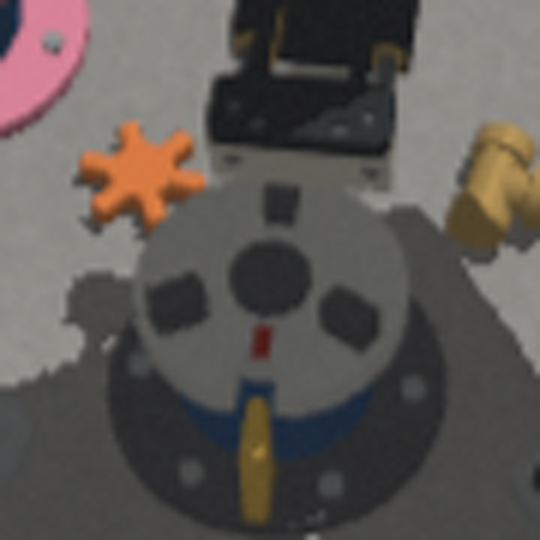

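The notch (257,387) now stands over the key (257,410), 49.0° against 49.4°, and the fingers are clear. Next I go over the hub and down close to it.

apply_moves --rows '[[[0.025,0.009,0],0,0],[[0.046,0.016,0],0,0],[[0.046,0.016,-0.01],0,0],[[0.046,0.016,-0.022],0,0],[[0.046,0.016,-0.032],0,0],[[0.046,0.016,-0.032],0,0],[[0.046,0.016,-0.032],0,0]]'

```text
clock: 6.45
ee_pos: [578.0, -1.3, 288.6]
ee_rot: [0.363, 0.932, -0.0, -0.001]
contact_force: [0.1, -0.1, 0.0]
opening: 0.3
grasp_force: 0.0
```

Pressing gently to start, to feel for the key.

apply_moves --rows '[[[0.001,0.001,-0.002],0,0],[[0.001,0.001,-0.004],0,0],[[0.001,0.001,-0.006],0,0],[[0.001,0.001,-0.008],0,0],[[0.001,0.001,-0.01],0,0],[[0.001,0.001,-0.012],0,0],[[0.001,0.001,-0.012],0,0]]'

```text
clock: 7.03
ee_pos: [579.8, -0.2, 278.2]
ee_rot: [0.363, 0.932, 0.0, 0.0]
contact_force: [-1.0, -0.4, 2.0]
opening: 0.5
grasp_force: 1.4
```

apply_moves --rows '[[[0,0,-0.002],0,0],[[0,0,-0.004],0,0],[[0,0,-0.006],0,0],[[0,0,-0.008],0,0],[[0,0,-0.009],0,0],[[0,0,-0.009],0,0],[[0,0,-0.009],0,0]]'

```text
clock: 7.62
ee_pos: [579.9, -0.2, 270.2]
ee_rot: [0.363, 0.932, 0.0, 0.001]
contact_force: [-4.0, 0.2, 14.4]
opening: 0.4
grasp_force: 7.3
```

The tip is at 84.2 mm and the force is rising to 14 N, so the disc is on its stop. Lifting clear.

apply_moves --rows '[[[0,0,-0.001],0,0],[[0,0,0.01],0,0],[[0,0,0.04],0,0],[[0,0,0.08],0,0],[[-0.03,0,0.12],0,0],[[-0.07,0,0.15],0,0],[[-0.11,0,0.15],0,0],[[-0.15,0,0.15],0,0],[[-0.15,0,0.15],0,0],[[-0.15,0,0.15],0,0]]'

```text
clock: 8.45
ee_pos: [427.7, -0.0, 419.5]
ee_rot: [0.363, 0.932, 0.0, 0.001]
contact_force: [0.4, -0.5, -0.0]
opening: 0.5
grasp_force: 0.0
```

```bash
python3 look.py j.png; python3 -c "
from h import *
print(bot.get_obs()['contact_force'])"
```

```text
red 8 [43.5 59.5] [605.1  31.1] 41.9 50.6
red 8 [43.5 59.5] [605.1  31.1] 39.0 51.1
key 90 [42.2 76.7] [630.2  60. ] 80.2 49.9
key 90 [42.2 76.7] [630.2  60. ] 77.3 50.1
[ 4.29399509e+02 -1.69274876e-01  4.19431942e+02]
[1.25370736 0.20856062 0.21142752]
```

View pics/j.png

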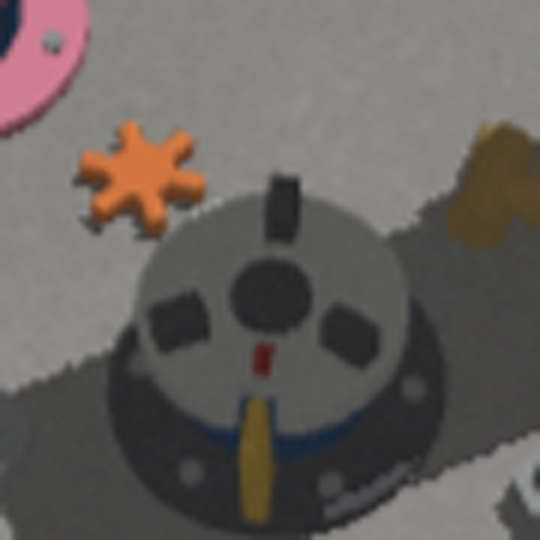

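The disc has sunk (hub now at (270,296), was (270,278)), the key sits in the notch at (258,405), and the robot is clear.

```bash
python3 -c "
from bench import bot
print(bot.hand_in())"
```

```text
the job is handed in; nothing more can be done
None
```

The disc was turned until its notch stood over the yellow key, pressed home (about 13.8 of 14 mm down by the tool height), the arm moved clear, and the job was handed in; no verdict came back.

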